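Put the sanding block away in the riser drawer

ROBOT

A 7-joint arm with a two-finger parallel gripper is mounted at the origin on a cart in front of the work surface, level with it; the furniture and walls round the work are solid. World frame = base frame: x ahead of the robot, y to its left, z up, the work surface at z = 0. Lengths are in m, angles in rad, forces in N, time in s.
With the tool pointing down it reaches from about 0.4 to 0.75 m from the base axis. Payload 19.5 kg.
Tool frame: the origin (TCP) lies at the very end of the fingers, on their centre line; the grasp point (between the pads) lies 19 mm behind it (manip.grip_point_offset is the distance from the TCP to the grasp point, in m); z points along the fingers, y is the line along which they close (so a half turn about z gives the same grasp; the last joint's range is limited). The gripper opens to 85 mm and grips with 20 to 120 N. Pads are 22 mm wide; open, the fingers measure 114 mm over their backs; the gripper's body (76 mm by 85 mm) begins 54 mm behind the grasp point. The pads swing forward as they close: fully open they stand 13 mm farther back than shut.
Start: joints at [-1.297, 0.707, -0.028, 1.485, 0.022, 0.951, -0.075], TCP at [0.179, 0.547, 0.231] pointing down, gripper open.
Joint ranges: [-2.71, 2.71], [-0.32, 2.16], [-1.57, 1.52], [0, 2.45], [-1.46, 4.6], [0, 2.02], [-2.83, 2.83]. Speed limits (rad/s): [1.89, 1.89, 2.57, 2.57, 3.01, 3.01, 3.01].

INTERFACE

Orientations are given as a rotation vector (axis times angle).
In Python, from plant import manip, optics, job gives the robot as it stands. The module is installed in compiled form; this text tells all that it offers.
- The arm moves only by the tool move_arm, never from a script. Its argument "steps" is a list of rows, each a list of 7 numbers: the turn, a rotation vector about the tool's x, y, z normalised to -1 to 1, where 1 is 90 degrees, then the shift along the tool's x, y, z normalised to -1 to 1, where 1 is 1 m, then the opening, from 0 (shut) to 1 (fully open). In form: [[rx, ry, rz, x, y, z, grip], ...]. A call has 1 to 12 rows; each row is the pose to reach, as a shift and turn from the pose commanded when the call began, along the tool's axes at that moment; what a row does not reach only later rows make up. A row lasts 1/12 s, in which the tool goes at most 41.7 mm and 7.16 degrees, less where a joint would pass 70% of its speed; a pose out of reach is approached as far as the arm can. A call with a number of a shift or a turn outside -1 to 1 is refused whole. A call with a gripper value outside its range is refused whole. The fingers move at their own pace and stop on an object; "force" is the grip in N (left out, the last holds). Time passes only in rows, so rows that repeat a pose let the fingers close. It gives the time, the measured TCP pose, the force, the opening and the grip force at its end, in the units of the state.
- manip.get_state(): the state, without advancing time (a new reading comes with each control period).
- optics.grab_frame(name): name is "side" or "top" or "wrist"; returns a dict with "image" (480x640x3 uint8, red, green, blue), "depth" (480x640 float32, m along the optical axis (not along the pixel's ray), 0 where there is no reading), "intrinsics" (3x3 intrinsics, pixels), "extrinsics" (4x4, takes a point from world to camera coordinates). Camera axes: x right, y down, z forward; pixel columns grow to the right and rows downward; lengths in m; the calibration is good to about 2 mm. A picture is of the moment at which its call begins.
- job.sign_off(): hands the job in; it is judged then, once.
The state is a dict: "clock": time; "joint_pos": joint angles; "joint_vel": joint speeds; "joint_torque": joint torques, N m; "position": TCP position; "eef_rot": TCP orientation; "force": force on the tool from outside, world axes, zero at the start; "ft_torque": the same for the moment, N m; "grip_width": opening from 0.0 (shut) to 1.0 (fully open); "grip_force": force on a finger pad.
Only numpy, scipy, OpenCV 4.12 (cv2) and the standard library are available. Lean on these libraries where they do the work, as an engineer would, in place of code of your own. Each camera call takes 0.05 s, during which the arm holds its last target. There are 200 camera calls.

TASK

The drawer under the overhanging shelf stands half open: pull it all the way out to its stop, lay the brown sanding block flat inside it, and slide the drawer fully shut. Leave the jar on the shelf, the mug and the round tin undisturbed.

Things in the scene. Friction and masses are not known exactly. Their poses are not given: they have to be found in the camera images.
- riser_face (a point): lowest middle point (on the table) of the front face of a fixed plywood bench riser, 180 mm deep x 200 mm wide: low drawer at the bottom, open bay above (a tape roll is kept there), and over all an overhanging shelf board, underside 190 mm and top 205 mm above the table. -x points out of the front (the way the drawer opens), z up
- riser_shelf_edge (a point): middle of the lower front edge of the overhanging shelf board (210 mm wide), 190 mm above the table and 90 mm ahead of the riser's front face. An upright gripper does not fit beside it over the drawer: lean the tool's upper end back, away from the riser
- drawer (a joint): how far the drawer is pulled out, in m: 0 shut, 0.160 at the outer stop; starts half open. Slides with about 2 N of friction and stays where it is left
- drawer_floor (a point): middle of the drawer's inner floor (top surface, 10 mm above the table), moves with the drawer; axes as the riser's. Inside 150 x 150 mm; side and back walls 30 mm above the floor, 5 mm thick. At the outer stop this point is 85 mm ahead of the riser's front face
- drawer_front (a point): middle of the top edge of the wooden drawer front, 45 mm above the table, moves with the drawer. The front is 12 mm thick (point at mid-thickness; inner face 6 mm behind) and 192 mm wide; it can be hooked from inside or pushed from outside
- drawer_handle (a point): middle of the steel bar handle (110 mm long across the front, 28 mm above the table, about 10 mm thick) that stands 35 mm ahead of the drawer front's outer face; moves with the drawer; pushing it from in front shuts the drawer
- block: brown sanding block, 57 mm (its x) x 100 mm (its y) x 31 mm high, about 0.12 kg; rigid; lies flat on the table. Origin: centre of its underside
- jar: clear square jar with a grey lid, 71 x 71 x 110 mm, standing loose on the riser's shelf board; origin: centre of its underside; do not move it
- mug: white mug, 78 mm across, 110 mm with its handle, 97 mm high; origin: centre of its underside; do not move it
- eyelets: round grey tin, 67 mm across, 28 mm high; origin: centre of its underside; do not move it

How it is judged:
On the way, in this order (a step that is already met when the one before it is completed fails the run):
1. the drawer is pulled out to its stop (145 mm or more) (value of joint drawer above 0.145 m), for 0.2 s.
2. the sanding block lies flat on the drawer's floor, let go (z of block in the frame of drawer_floor between -0.004 and 0.006 m and horizontal distance between block and drawer_floor below 0.065 m and angle between block's own z axis and vertical below 0.12 rad and contact force between block and the fingers below 0.3 N), for 0.2 s.
At the end, for the whole second after the job is handed in: The drawer is shut (within 5 mm) and the sanding block lies at rest and flat (within 7 degrees) on the floor inside it (underside within 6 mm of the floor, its centre within 65 mm of the floor's middle) (value of joint drawer below 0.005 m and z of block in the frame of drawer_floor between -0.004 and 0.006 m and horizontal distance between block and drawer_floor below 0.065 m and angle between block's own z axis and vertical below 0.12 rad and linear speed of block below 0.02 m/s); the robot touches nothing.
It fails at once if the jar on the shelf is shifted more than 30 mm or tipped (distance of jar from where it was at the start of the episode above 0.03 m or angle between jar's own z axis and vertical above 0.3 rad).
It fails at once if the mug is shifted more than 30 mm or tipped (distance of mug from where it was at the start of the episode above 0.03 m or angle between mug's own z axis and vertical above 0.3 rad).
It fails at once if the round tin is shifted more than 30 mm (distance of eyelets from where it was at the start of the episode above 0.03 m).
It also fails if it takes over 72 s, if anything falls off the work surface, if the arm or the gripper's body presses on something with over 40 N, if the wrist force passes 120 N, or if a joint passes its speed limit or range.

## Working session

There is one attempt and no reset: what is moved stays moved. The work goes in short steps, Python scripts to look and compute and a tool call to move; the robot and the scene stay as the last step left them, time stands still between calls to the robot, and variables do not carry over. Pictures are saved under pics/ and viewed, at most 10 in all, crops included, and the job is handed in when it is done.

Besides the shell and the picture viewer there is one more tool, called after "Request:" as name([rows], argument=value, ...), one row to a line, values as JSON. move_arm: Moves the arm, as the interface text tells. Scaled input: -1 to 1 covers 1 m each way for a shift and 90 degrees each way for a turn. Its arguments: {"type":"object","properties":{"steps":{"type":"array","items":{"type":"array","items":{"type":"number"}}},"force":{"type":"number"}},"required":["steps"]}

```bash
mkdir -p pics
cat > h.py <<'E'
import numpy as np, cv2
from plant import manip, optics, job
from scipy.spatial.transform import Rotation as R
def grab(n):
    f=optics.grab_frame(n); K=np.array(f["intrinsics"]);T=np.array(f["extrinsics"]);d=f["depth"]
    v,u=np.mgrid[:480,:640]
    p=np.stack([(u-K[0,2])*d/K[0,0],(v-K[1,2])*d/K[1,1],d],-1)
    w=(p-T[:3,3])@T[:3,:3]; w[d==0]=np.nan
    return f["image"],w,f
def st():
    s=manip.get_state(); return s
E
python3 - <<'E'
from h import *
im=[]
for n in("top","side"):
    i,w,f=grab(n); np.savez(n+".npz",i=i,w=w); cv2.imwrite(f"pics/{n}.png",i[:,:,::-1])
    print(n,np.round(np.linalg.inv(f["extrinsics"]),3).tolist(),np.round(f["intrinsics"],1).tolist())
s=st();print(s)
E
```

```text
top [[0.27, -0.755, 0.598, -0.053], [-0.963, -0.203, 0.178, -0.513], [-0.013, -0.624, -0.781, 0.993], [0.0, 0.0, 0.0, 1.0]] [[534.1, 0.0, 319.9], [0.0, 534.1, 245.1], [0.0, 0.0, 1.0]]
side [[-0.398, 0.497, -0.771, 1.729], [0.917, 0.192, -0.35, 0.156], [-0.026, -0.846, -0.532, 0.922], [0.0, 0.0, 0.0, 1.0]] [[594.1, 0.0, 321.0], [0.0, 594.1, 228.4], [0.0, 0.0, 1.0]]
{'clock': 0.1, 'joint_pos': array([-1.29666033,  0.70701584, -0.02762078,  1.48492997,  0.02194557,
        0.95088521, -0.07551646]), 'joint_vel': array([-1.95442918e-05, -2.13875640e-03,  9.10608006e-04, -2.24927165e-04,
        1.68746011e-03,  5.44426688e-04, -2.25540568e-04]), 'joint_torque': array([ 5.31100522e-04, -8.84276032e+01,  1.23643287e+00, -2.36449242e+01,
        1.70429674e-02,  5.04495838e-03, -3.75622869e-05]), 'position': array([0.17851646, 0.54635255, 0.23089371]), 'eef_rot': array([-4.94100140e-01, -3.10232445e+00,  1.45169364e-03]), 'force': array([-0.55480298,  0.18584401,  0.54932626]), 'ft_torque': array([ 0.07719998, -0.03651673,  0.00482347]), 'grip_force': 0.0, 'grip_width': 1.0011531632612967}
```

View pics/top.png

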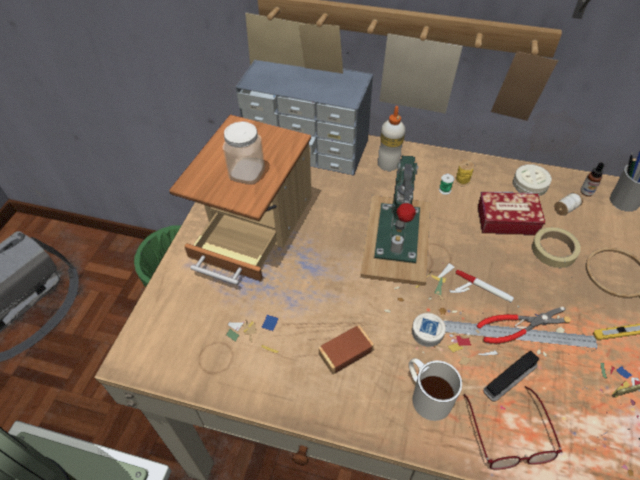

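View pics/side.png

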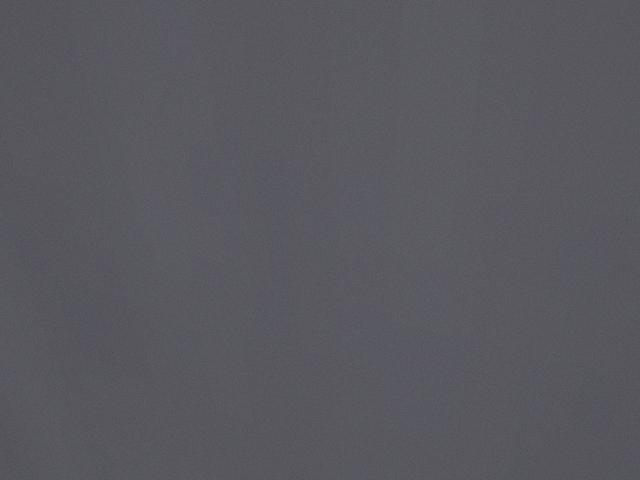

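The top view shows the riser with its drawer half open: shelf about (245,165), handle (215,273). The block is at (346,348), the tin at (429,329) and the mug at (437,388). The side camera is blocked.

Run:
```python
from h import *
d=np.load("top.npz");w=d["w"];i=d["i"]
v,u=np.mgrid[:480,:640]
def rect(name,lo,hi,box):
    m=(w[...,2]>lo)&(w[...,2]<hi)&(u>box[0])&(u<box[1])&(v>box[2])&(v<box[3])
    n,l,s,c=cv2.connectedComponentsWithStats(m.astype(np.uint8)); k=1+np.argmax(s[1:,4]); m=l==k
    p=w[m][:,:2].astype(np.float32); r=cv2.minAreaRect(p*1000)
    print(name,m.sum(),"c",np.round(r[0],1),"size",np.round(r[1],1),"ang",round(r[2],1),"z",np.nanmedian(w[m][:,2]), "corners",np.round(cv2.boxPoints(r)).tolist())
    return m
rect("shelf",.195,.215,(160,330,100,220))
rect("block",.022,.04,(310,380,320,375))
rect("front",.036,.055,(180,270,225,285))
rect("handle",.018,.036,(180,250,255,290))
rect("tin",.018,.04,(400,450,305,350))
rect("mug",.085,.11,(400,470,350,420))
rect("jarlid",.30,.33,(210,280,115,190))
rect("press",.1,.5,(360,430,140,280))
rect("pressbase",.015,.06,(355,430,190,290))
print("table z",np.nanmedian(w[300:330,300:340,2]))
for q in [(200,262),(241,281),(188,246),(258,272),(230,240)]: print(q,np.round(w[q[1],q[0]],3))
```

```text
shelf 6559 c [ 729.6 -108. ] size [212.1 274.3] ang 83.5 z 0.2043976512705368 corners [[581.0, -198.0], [854.0, -229.0], [878.0, -18.0], [605.0, 13.0]]
block 1321 c [ 448.5 -412.5] size [ 59.7 101.3] ang 47.5 z 0.030335363598427385 corners [[391.0, -400.0], [466.0, -469.0], [506.0, -425.0], [431.0, -356.0]]
front 547 c [ 586.9 -102.3] size [ 94.8 194.9] ang 20.9 z 0.04281965703611477 corners [[508.0, -28.0], [577.0, -210.0], [666.0, -176.0], [596.0, 6.0]]
handle 531 c [558.2 -90.1] size [141.   45.4] ang 84.2 z 0.030549190028000647 corners [[528.0, -158.0], [574.0, -163.0], [588.0, -22.0], [543.0, -18.0]]
tin 783 c [ 536.7 -565.6] size [68.3 65.8] ang 12.8 z 0.026699636404085656 corners [[496.0, -541.0], [511.0, -605.0], [577.0, -590.0], [563.0, -526.0]]
mug 481 c [ 395.8 -595.1] size [88.3 77.1] ang 18.3 z 0.09346785009047398 corners [[342.0, -572.0], [366.0, -646.0], [450.0, -618.0], [426.0, -545.0]]
jarlid 696 c [ 696.7 -130.2] size [65.3 64.9] ang 77.7 z 0.3136081067494787 corners [[658.0, -155.0], [721.0, -169.0], [735.0, -105.0], [672.0, -91.0]]
press 1378 c [ 686.7 -459.9] size [289.7  50. ] ang 5.2 z 0.23487340265306747 corners [[540.0, -448.0], [545.0, -498.0], [833.0, -472.0], [829.0, -422.0]]
pressbase 3710 c [ 767.9 -457.6] size [251.5 147.3] ang 6.2 z 0.019758032271376888 corners [[635.0, -398.0], [651.0, -544.0], [901.0, -517.0], [885.0, -371.0]]
table z -0.0007849974670880021
(200, 262) [ 0.565 -0.046  0.033]
(241, 281) [ 0.56  -0.142  0.001]
(188, 246) [ 0.594 -0.006  0.043]
(258, 272) [ 0.569 -0.184  0.04 ]
(230, 240) [ 0.661 -0.076  0.007]
```

```bash
cat >> h.py <<'E'
az=np.radians(-6.5); XR=np.array([np.cos(az),np.sin(az),0]); YR=np.array([-np.sin(az),np.cos(az),0])
FACE=np.array([.7296,-.108,0])-.045*XR   # shelf centre (135 from edge) -> face
def rp(ahead,y,z): return FACE-ahead*XR+y*YR+np.array([0,0,z])
def ori(a,lean):  # tool y = left of heading a, tool z down leaning; upper end back
    a,l=np.radians(a),np.radians(lean); h=np.array([np.cos(a),np.sin(a),0])
    z=np.sin(l)*h-np.cos(l)*np.array([0,0,1]); y=np.array([-np.sin(a),np.cos(a),0])
    return R.from_matrix(np.stack([np.cross(y,z),y,z],1))
def rel(P,O,start=None):
    if start is None: s=st(); start=(np.array(s["position"]),R.from_rotvec(s["eef_rot"]))
    p,r=start; t=(r.inv()*O).as_rotvec()/(np.pi/2); x=r.inv().apply(P-p)
    print(np.round(t,3).tolist(),np.round(x,4).tolist()); return P,O
E
python3 - <<'E'
from h import *
w=np.load("top.npz")["w"]; q=w-FACE; a=-(q@XR); y=q@YR; z=w[...,2]
print("face",FACE)
for n,lo,hi in(("front",.036,.055),("handle",.02,.036)):
    m=(z>lo)&(z<hi)&(abs(y)<.11)&(a>.06)&(a<.2); h,e=np.histogram(a[m]*1000,np.arange(60,200,5)); print(n,dict(zip(e[:-1].astype(int).tolist(),h.tolist())))
m=(z>.036)&(z<.055)&(abs(y)<.12)&(a>.08)&(a<.13);print("y",np.percentile(y[m],[2,98]))
# start -> pre-hook: hook target minus retreat along tool axis
O=ori(-6.5,30)
s=rel(rp(.20,0,.25),O)
E
```

```text
face [ 0.68488927 -0.10290586  0.        ]
front {60: 8, 65: 10, 70: 10, 75: 7, 80: 10, 85: 7, 90: 10, 95: 112, 100: 161, 105: 193, 110: 0, 115: 0, 120: 0, 125: 0, 130: 0, 135: 0, 140: 5, 145: 1, 150: 0, 155: 0, 160: 0, 165: 0, 170: 0, 175: 0, 180: 0, 185: 0, 190: 0}
handle {60: 12, 65: 10, 70: 11, 75: 14, 80: 10, 85: 8, 90: 0, 95: 4, 100: 17, 105: 273, 110: 14, 115: 15, 120: 11, 125: 17, 130: 15, 135: 40, 140: 103, 145: 105, 150: 1, 155: 0, 160: 0, 165: 0, 170: 0, 175: 0, 180: 0, 185: 0, 190: 0}
y [-0.0937492   0.09058674]
[-0.034, -0.332, -0.126] [-0.4871, -0.5001, -0.0186]
```

Run:
```python
from h import *
rel(rp(.142,0,.148),ori(-6.5,35))
```

```text
[-0.04, -0.388, -0.125] [-0.5439, -0.4883, 0.0833]
```

Request:
move_arm([
  [-0.04,-0.388,-0.125,-0.544,-0.488,0.083,0],
  [-0.04,-0.388,-0.125,-0.544,-0.488,0.083,0],
  [-0.04,-0.388,-0.125,-0.544,-0.488,0.083,0],
  [-0.04,-0.388,-0.125,-0.544,-0.488,0.083,0],
  [-0.04,-0.388,-0.125,-0.544,-0.488,0.083,0],
  [-0.04,-0.388,-0.125,-0.544,-0.488,0.083,0],
  [-0.04,-0.388,-0.125,-0.544,-0.488,0.083,0],
  [-0.04,-0.388,-0.125,-0.544,-0.488,0.083,0],
  [-0.04,-0.388,-0.125,-0.544,-0.488,0.083,0],
  [-0.04,-0.388,-0.125,-0.544,-0.488,0.083,0],
  [-0.04,-0.388,-0.125,-0.544,-0.488,0.083,0],
  [-0.04,-0.388,-0.125,-0.544,-0.488,0.083,0],
])

```text
clock: 1.1
position: [0.4165, 0.2107, 0.2587]
eef_rot: [0.152, 2.55, -0.07]
force: [1.0, -0.2, 0.3]
grip_width: -0.002
grip_force: 0.0
```

Run:
```python
from h import *
rel(rp(.142,0,.148),ori(-6.5,35)); print(np.round(st()["joint_pos"],2))
```

```text
[-0.013, -0.014, 0.001] [-0.0717, -0.2775, 0.1866]
[-1.34  0.58  0.84  2.3   1.15  0.   -0.37]
```

Request:
move_arm([
  [-0.013,-0.014,0,-0.072,-0.278,0.187,0],
  [-0.013,-0.014,0,-0.072,-0.278,0.187,0],
  [-0.013,-0.014,0,-0.072,-0.278,0.187,0],
  [-0.013,-0.014,0,-0.072,-0.278,0.187,0],
  [-0.013,-0.014,0,-0.072,-0.278,0.187,0],
  [-0.013,-0.014,0,-0.072,-0.278,0.187,0],
  [-0.013,-0.014,0,-0.072,-0.278,0.187,0],
  [-0.013,-0.014,0,-0.072,-0.278,0.187,0],
  [-0.013,-0.014,0,-0.072,-0.278,0.187,0],
  [-0.013,-0.014,0,-0.072,-0.278,0.187,0],
  [-0.013,-0.014,0,-0.072,-0.278,0.187,0],
  [-0.013,-0.014,0,-0.072,-0.278,0.187,0],
])

```text
clock: 2.1
position: [0.504, -0.0077, 0.1957]
eef_rot: [0.137, 2.542, -0.082]
force: [0.5, -0.5, -0.6]
grip_width: -0.002
grip_force: 0.0
```

Run:
```python
from h import *
print(np.round(st()["joint_pos"],2),st()["position"])
O=ori(-6.5,35)
P,_=rel(rp(.142,0,.148),O); P,_=rel(rp(.056,0,.025),O)
rel(rp(.068+.066,0,.025),O,(P,O))
```

```text
[-0.02  0.61 -0.23  2.41  2.51  0.55 -1.19] [ 0.50401285 -0.0076796   0.19574633]
[-0.016, -0.009, 0.009] [-0.0123, -0.0726, 0.0686]
[-0.016, -0.009, 0.009] [-0.0143, -0.0688, 0.2186]
[0.0, 0.0, 0.0] [0.0639, 0.0, -0.0447]
```

Request:
move_arm([
  [-0.016,-0.009,0.009,-0.012,-0.073,0.069,0],
  [-0.016,-0.009,0.009,-0.012,-0.073,0.069,0],
  [-0.016,-0.009,0.009,-0.012,-0.073,0.069,0],
  [-0.016,-0.009,0.009,-0.012,-0.073,0.069,0],
  [-0.016,-0.009,0.009,-0.012,-0.073,0.069,0],
  [-0.016,-0.009,0.009,-0.012,-0.073,0.069,0],
])

```text
clock: 2.6
position: [0.5431, -0.0871, 0.1478]
eef_rot: [0.145, 2.529, -0.049]
force: [-0.2, 0.3, 0.0]
grip_width: -0.001
grip_force: 0.0
```

Run:
```python
from h import *
print(np.round(st()["joint_pos"],2),st()["position"])
O=ori(-6.5,35)
P,_=rel(rp(.142,0,.148),O); P,_=rel(rp(.056,0,.025),O)
i,w,f=grab("top"); cv2.imwrite("pics/pre.png",cv2.resize(i[100:320,130:400,::-1],None,fx=2.2,fy=2.2))
```

```text
[ 0.26  0.76 -0.3   2.33  2.76  0.59 -1.18] [ 0.54309005 -0.08709793  0.14777584]
[-0.002, -0.001, 0.0] [-0.0007, 0.0003, 0.0002]
[-0.002, -0.001, 0.0] [-0.0008, 0.0008, 0.1503]
```

View pics/pre.png

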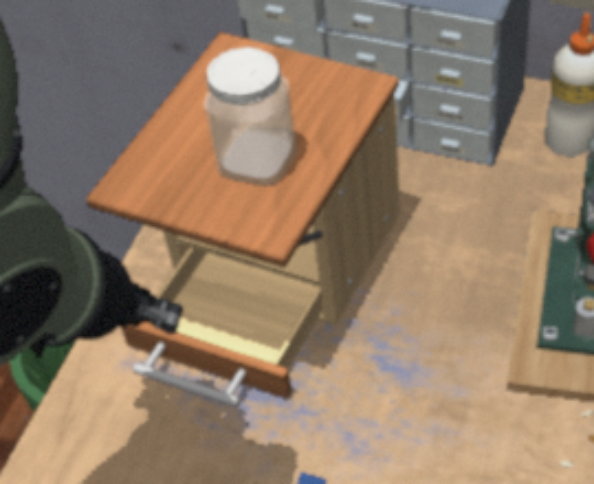

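The picture shows the closed fingers at crop (170,315), in line with the drawer's interior and clear of the shelf edge. I'll slide in along the tool axis.

Request:
move_arm([
  [0,0,0,0,0,0.03,0],
  [0,0,0,0,0,0.06,0],
  [0,0,0,0,0,0.09,0],
  [0,0,0,0,0,0.11,0],
  [0,0,0,0,0,0.13,0],
  [0,0,0,0,0,0.15,0],
  [0,0,0,0,0,0.15,0],
])

```text
clock: 3.23
position: [0.6295, -0.0964, 0.023]
eef_rot: [0.143, 2.529, -0.048]
force: [0.2, -0.0, -0.4]
grip_width: -0.004
grip_force: 0.0
```

Run:
```python
from h import *
O=ori(-6.5,35); s=st(); print(s["position"],s["force"])
for a in (.068,.09,.11,.132,.138): rel(rp(a,0,.025),O)
```

```text
[ 0.62954164 -0.09638901  0.02302966] [ 0.16852031 -0.04250156 -0.35842706]
[-0.001, -0.001, 0.001] [0.0089, -0.0002, -0.0086]
[-0.001, -0.001, 0.001] [0.027, -0.0002, -0.0212]
[-0.001, -0.001, 0.001] [0.0434, -0.0002, -0.0327]
[-0.001, -0.001, 0.001] [0.0614, -0.0002, -0.0453]
[-0.001, -0.001, 0.001] [0.0663, -0.0002, -0.0487]
```

Request:
move_arm([
  [0,0,0,0.009,0,-0.0065,0],
  [0,0,0,0.016,0,-0.0115,0],
  [0,0,0,0.023,0,-0.0165,0],
  [0,0,0,0.03,0,-0.0215,0],
  [0,0,0,0.037,0,-0.0265,0],
  [0,0,0,0.044,0,-0.0315,0],
  [0,0,0,0.05,0,-0.0355,0],
  [0,0,0,0.055,0,-0.039,0],
  [0,0,0,0.06,0,-0.0425,0],
  [0,0,0,0.063,0,-0.0445,0],
  [0,0,0,0.065,0,-0.046,0],
  [0,0,0,0.065,0,-0.046,0],
])

```text
clock: 4.23
position: [0.5536, -0.0884, 0.0278]
eef_rot: [0.144, 2.517, -0.05]
force: [28.9, -1.3, 2.9]
grip_width: -0.004
grip_force: 12.0
```

```bash
cat > fr.py <<'E'
from h import *
def front():
    i,w,f=grab("top"); q=w-FACE; a=-(q@XR); y=q@YR; z=w[...,2]
    m=(z>.036)&(z<.05)&(abs(y)>.06)&(abs(y)<.1)&(a>0)&(a<.3)
    h,e=np.histogram(a[m]*1000,np.arange(0,300,4)); print({int(b):int(c) for b,c in zip(e,h) if c>8})
    return i
E
python3 - <<'E'
from fr import *
s=st(); print(s["position"],s["force"]); front()
E
```

```text
[ 0.5536424  -0.0883965   0.02782547] [28.87288423 -1.3323297   2.92546044]
{4: 20, 8: 17, 12: 10, 20: 9, 80: 9, 100: 9, 160: 24, 164: 31, 168: 41}
```

The drawer is at its stop: front at 166 mm, 29 N reaction. Now I unhook and go above the block.

Run:
```python
from h import *
O=ori(-6.5,35); P,_=rel(rp(.118,0,.027),O); P2,_=rel(rp(.205,0,.15),O)
B=np.array([.4485,-.4125,.15]); rel(B,ori(-42.5,25),(P2,O))
```

```text
[-0.002, 0.006, 0.0] [-0.011, 0.0004, 0.0088]
[-0.002, 0.006, 0.0] [-0.0118, -0.0001, -0.1419]
[0.2, 0.107, 0.347] [-0.0042, -0.3344, 0.003]
```

Request:
move_arm([
  [0,0,0,-0.011,0,0.009,0],
  [0,0,0,-0.011,0,0.009,0],
  [0,0,0,-0.012,0,-0.03,0],
  [0,0,0,-0.012,0,-0.07,0],
  [0,0,0,-0.012,0,-0.11,0],
  [0,0,0,-0.012,0,-0.142,0],
  [0,0,0,-0.012,0,-0.142,0],
])

```text
clock: 4.87
position: [0.5154, -0.0823, 0.1182]
eef_rot: [0.157, 2.519, -0.049]
force: [0.0, 0.6, -1.7]
grip_width: 0.0
grip_force: 0.0
```

Run:
```python
from fr import *
front(); s=st(); print(s["position"],s["force"])
B=np.array([.4485,-.4125,.12]); rel(B,ori(-42.5,25))
```

```text
{4: 22, 8: 15, 12: 10, 36: 9, 44: 10, 56: 9, 76: 10, 84: 9, 108: 9, 160: 26, 164: 35, 168: 50}
[ 0.51543902 -0.08101821  0.11916178] [-0.66050439  1.89502483  1.50004525]
[0.201, 0.112, 0.339] [0.0196, -0.3372, -0.0167]
```

Request:
move_arm([
  [0.2,0.11,0.34,0.02,-0.337,-0.017,1],
  [0.2,0.11,0.34,0.02,-0.337,-0.017,1],
  [0.2,0.11,0.34,0.02,-0.337,-0.017,1],
  [0.2,0.11,0.34,0.02,-0.337,-0.017,1],
  [0.2,0.11,0.34,0.02,-0.337,-0.017,1],
  [0.2,0.11,0.34,0.02,-0.337,-0.017,1],
  [0.2,0.11,0.34,0.02,-0.337,-0.017,1],
  [0.2,0.11,0.34,0.02,-0.337,-0.017,1],
  [0.2,0.11,0.34,0.02,-0.337,-0.017,1],
  [0.2,0.11,0.34,0.02,-0.337,-0.017,1],
  [0.2,0.11,0.34,0.02,-0.337,-0.017,1],
  [0.2,0.11,0.34,0.02,-0.337,-0.017,1],
])

```text
clock: 5.92
position: [0.4479, -0.4122, 0.1177]
eef_rot: [0.99, 2.539, -0.22]
force: [0.3, 0.4, -0.8]
grip_width: 1.001
grip_force: 0.0
```

Run:
```python
from h import *
s=st(); print(s["position"],np.round(s["joint_pos"],2))
B=np.array([.4485,-.4125,.12]); O=ori(-42.5,25); rel(B,O); B[2]=.002; rel(B,O)
i,w,f=grab("top"); cv2.imwrite("pics/blk.png",i[200:460,230:560,::-1])
```

```text
[ 0.44793028 -0.41221517  0.11770487] [ 0.85  0.82 -0.31  1.98  1.9   0.26 -0.34]
[-0.0, 0.001, -0.001] [-0.0015, 0.0002, -0.0018]
[-0.0, 0.001, -0.001] [0.0485, 0.0001, 0.1051]
```

View pics/blk.png

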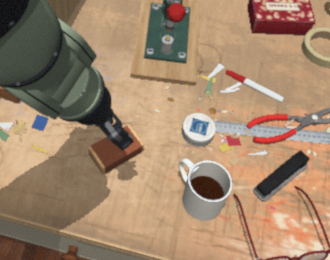

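The fingers at crop (117,135) stand over the block's middle, well clear of the tin and mug. I'll go down and grip.

Request:
move_arm([
  [0,0,0,0.012,0,0.026,1],
  [0,0,0,0.024,0,0.052,1],
  [0,0,0,0.036,0,0.078,1],
  [0,0,0,0.043,0,0.094,1],
  [0,0,0,0.0485,0,0.105,1],
  [0,0,0,0.0485,0,0.105,1],
  [0,0,0,0.0485,0,0.105,0],
  [0,0,0,0.0485,0,0.105,0],
  [0,0,0,0.0485,0,0.105,0],
  [0,0,0,0.0485,0,0.105,0],
  [0,0,0,0.0485,0,0.105,0],
  [0,0,0,0.0485,0,0.105,0],
], force=50)

```text
clock: 6.97
position: [0.4489, -0.4137, 0.0037]
eef_rot: [0.99, 2.537, -0.22]
force: [-2.9, 2.9, 7.1]
grip_width: 0.639
grip_force: 53.7
```

Run:
```python
from h import *
s=st(); print(s["position"],s["grip_width"],s["grip_force"],s["force"])
O=ori(-42.5,25); B=np.array([.4485,-.4125,.14]); rel(B,O); rel(rp(.13,0,.14),ori(-6.5,25),(B,O))
```

```text
[ 0.44889043 -0.4137415   0.00365641] 0.639479525074071 53.69101881980896 [-2.85973761  2.91160477  7.08616319]
[-0.0, 0.002, -0.001] [-0.0571, 0.0007, -0.1238]
[-0.169, -0.0, -0.363] [0.1269, 0.3115, -0.0592]
```

Request:
move_arm([
  [0,0,0,-0.012,0,-0.025,0],
  [0,0,0,-0.028,0,-0.06,0],
  [0,0,0,-0.042,0,-0.09,0],
  [0,0,0,-0.057,0,-0.123,0],
  [0,0,0,-0.057,0,-0.123,0],
])

```text
clock: 7.38
position: [0.4495, -0.4146, 0.1447]
eef_rot: [0.99, 2.528, -0.223]
force: [1.0, 0.2, 0.4]
grip_width: 0.634
grip_force: 54.4
```

Run:
```python
from h import *
s=st(); print(s["position"],s["grip_width"])
rel(rp(.12,0,.14),ori(-6.5,25))
i,w,f=grab("top"); cv2.imwrite("pics/lift.png",cv2.resize(i[230:430,250:450,::-1],None,fx=2,fy=2))
```

```text
[ 0.44949083 -0.41463798  0.14467973] 0.6335489330388224
[-0.171, 0.007, -0.365] [0.1244, 0.3177, -0.0539]
```

View pics/lift.png

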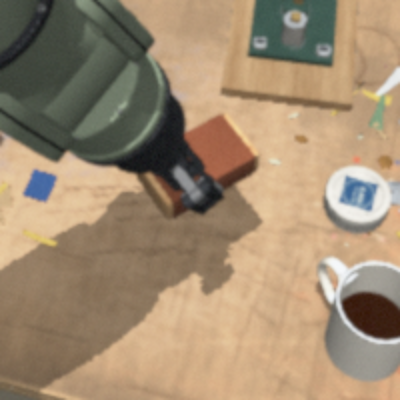

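The block is held level at crop (205,165). Next, over to the drawer.

Run:
```python
from h import *
rel(rp(.135,0,.10),ori(-6.5,25))
```

```text
[-0.171, 0.006, -0.363] [0.151, 0.3086, -0.0241]
```

Request:
move_arm([
  [-0.171,0.006,-0.363,0.151,0.309,-0.024,0],
  [-0.171,0.006,-0.363,0.151,0.309,-0.024,0],
  [-0.171,0.006,-0.363,0.151,0.309,-0.024,0],
  [-0.171,0.006,-0.363,0.151,0.309,-0.024,0],
  [-0.171,0.006,-0.363,0.151,0.309,-0.024,0],
  [-0.171,0.006,-0.363,0.151,0.309,-0.024,0],
  [-0.171,0.006,-0.363,0.151,0.309,-0.024,0],
  [-0.171,0.006,-0.363,0.151,0.309,-0.024,0],
  [-0.171,0.006,-0.363,0.151,0.309,-0.024,0],
  [-0.171,0.006,-0.363,0.151,0.309,-0.024,0],
  [-0.171,0.006,-0.363,0.151,0.309,-0.024,0],
  [-0.171,0.006,-0.363,0.151,0.309,-0.024,0],
])

```text
clock: 8.43
position: [0.5492, -0.0873, 0.0958]
eef_rot: [0.157, 2.706, -0.028]
force: [0.1, -0.5, -0.9]
grip_width: 0.636
grip_force: 54.3
```

Run:
```python
from h import *
s=st(); print(s["position"],s["grip_width"],np.round(s["joint_pos"],2))
O=ori(-6.5,25)
for a,z in((.135,.10),(.10,.065),(.10,.016)): rel(rp(a,0,z),O)
i,w,f=grab("top"); cv2.imwrite("pics/over.png",cv2.resize(i[100:320,130:400,::-1],None,fx=2.2,fy=2.2))
```

```text
[ 0.54919862 -0.0873346   0.09576824] 0.6355623887813833 [ 0.46  0.9  -0.65  2.16  2.07  0.56 -0.44]
[0.002, -0.003, -0.002] [-0.0032, -0.0001, -0.0032]
[0.002, -0.003, -0.002] [-0.0204, -0.0002, 0.0432]
[0.002, -0.003, -0.002] [0.0001, -0.0004, 0.0878]
```

View pics/over.png

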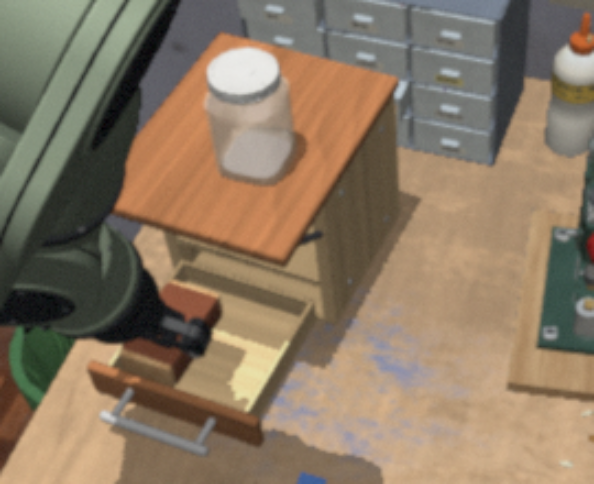

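Run:
```python
from h import *
O=ori(-6.5,25)
for a,z in((.116,.08),(.097,.065),(.097,.04),(.097,.022),(.097,.013)): rel(rp(a,0,z),O)
```

```text
[0.002, -0.004, -0.002] [-0.0121, 0.0002, 0.023]
[0.002, -0.004, -0.002] [-0.0231, 0.0002, 0.0445]
[0.002, -0.004, -0.002] [-0.0127, 0.0001, 0.0672]
[0.002, -0.004, -0.002] [-0.0052, -0.0, 0.0836]
[0.002, -0.004, -0.002] [-0.0014, -0.0001, 0.0918]
```

Request:
move_arm([
  [0,0,0,-0.012,0,0.023,0],
  [0,0,0,-0.023,0,0.044,0],
  [0,0,0,-0.023,0,0.044,0],
  [0,0,0,-0.018,0,0.055,0],
  [0,0,0,-0.013,0,0.067,0],
  [0,0,0,-0.009,0,0.075,0],
  [0,0,0,-0.005,0,0.0835,0],
  [0,0,0,-0.003,0,0.088,0],
  [0,0,0,-0.0015,0,0.091,0],
  [0,0,0,-0.0015,0,0.0915,0],
])

```text
clock: 9.32
position: [0.5892, -0.0913, 0.0135]
eef_rot: [0.157, 2.705, -0.029]
force: [-0.7, -1.2, 4.4]
grip_width: 0.636
grip_force: 55.0
```

Run:
```python
from fr import *
s=st(); print(s["position"],s["grip_width"],s["force"])
i=front(); cv2.imwrite("pics/in.png",cv2.resize(i[160:320,150:350,::-1],None,fx=3,fy=3))
```

```text
[ 0.58921426 -0.09125621  0.01353594] 0.636371111163138 [-0.68812785 -1.18946587  4.36101577]
{0: 9, 4: 24, 8: 16, 156: 27, 160: 49, 164: 67, 168: 47}
```

View pics/in.png

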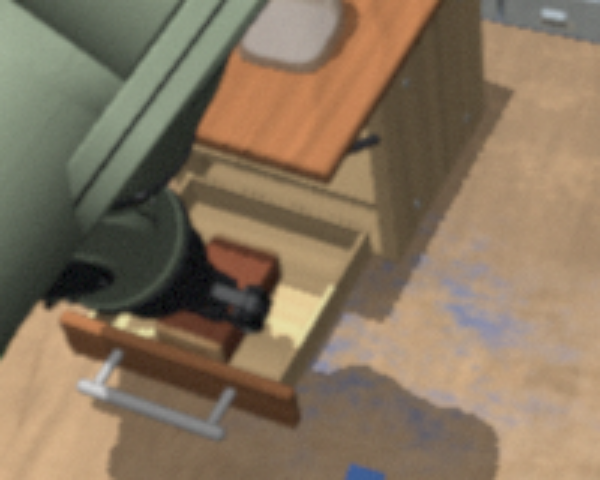

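The block sits on the drawer floor, crop (215,300), between the walls. Release and retreat along the tool axis.

Request:
move_arm([
  [0,0,0,0,0,0,1],
  [0,0,0,0,0,0,1],
  [0,0,0,0,0,0,1],
  [0,0,0,0,0,0,1],
  [0,0,0,0,0,-0.015,1],
  [0,0,0,0,0,-0.035,1],
  [0,0,0,0,0,-0.065,1],
  [0,0,0,0,0,-0.1,1],
  [0,0,0,0,0,-0.14,1],
  [0,0,0,0,0,-0.14,1],
])

```text
clock: 10.2
position: [0.5298, -0.0841, 0.1462]
eef_rot: [0.154, 2.701, -0.029]
force: [0.6, 1.5, 0.0]
grip_width: 0.994
grip_force: 0.0
```

Run:
```python
from fr import *
s=st(); print(s["position"],s["grip_width"],s["force"],np.round(s["joint_pos"],2))
i=front(); cv2.imwrite("pics/rel.png",cv2.resize(i[160:320,150:350,::-1],None,fx=3,fy=3))
O=ori(-6.5,25)
rel(rp(.27,0,.15),O);rel(rp(.27,0,.02),O)
```

```text
[ 0.52981039 -0.08414444  0.14616667] 0.9937758914299036 [0.61109868 1.49753489 0.04966772] [ 0.45  0.76 -0.63  2.19  1.96  0.47 -0.37]
{0: 10, 4: 26, 8: 10, 28: 9, 116: 9, 124: 9, 136: 9, 148: 9, 156: 24, 160: 48, 164: 65, 168: 54}
[0.002, -0.001, -0.001] [0.1014, -0.0006, -0.054]
[0.002, -0.001, -0.001] [0.1562, -0.001, 0.0639]
```

View pics/rel.png

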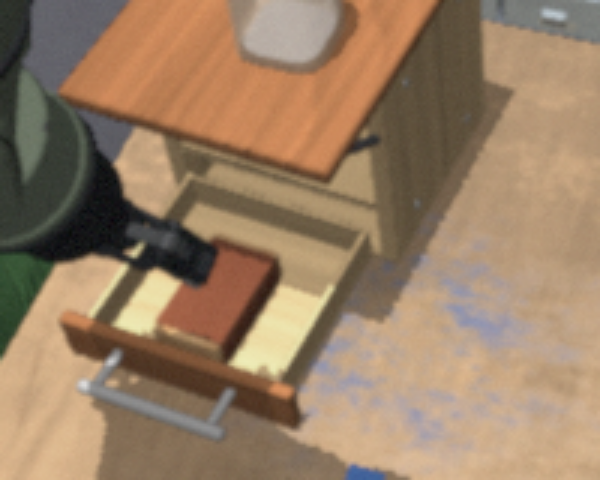

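Released; the block lies flat in the drawer. Now to a pose in front of the handle, less leaned.

Run:
```python
from h import *
rel(rp(.25,0,.12),ori(-6.5,10));
```

```text
[0.002, 0.166, -0.001] [0.096, -0.0007, -0.0184]
```

Request:
move_arm([
  [0,0.05,0,0.03,0,-0.015,0],
  [0,0.1,0,0.065,0,-0.02,0],
  [0,0.166,0,0.096,0,-0.018,0],
  [0,0.166,0,0.096,0,-0.018,0],
  [0,0.166,0,0.096,0,-0.018,0],
  [0,0.166,0,0.096,0,-0.018,0],
])

```text
clock: 10.75
position: [0.4367, -0.0737, 0.1163]
eef_rot: [0.17, 2.967, -0.008]
force: [0.2, -0.5, 0.7]
grip_width: 0.144
grip_force: 0.0
```

Run:
```python
from h import *
s=st(); print(s["position"],np.round(s["joint_pos"],2))
O=ori(-6.5,10)
for a,z in((.25,.12),(.25,.07),(.25,.018)): rel(rp(a,0,z),O)
```

```text
[ 0.43673637 -0.07371826  0.11632297] [ 0.33  0.73 -0.41  2.25  1.49  0.28  0.04]
[0.003, -0.003, -0.001] [-0.0005, -0.0009, -0.0037]
[0.003, -0.003, -0.001] [0.008, -0.0011, 0.0456]
[0.003, -0.003, -0.001] [0.0168, -0.0013, 0.0969]
```

Request:
move_arm([
  [0,0,0,0.004,0,0.022,0],
  [0,0,0,0.008,0,0.045,0],
  [0,0,0,0.012,0,0.07,0],
  [0,0,0,0.017,0,0.097,0],
  [0,0,0,0.017,0,0.097,0],
  [0,0,0,0.017,0,0.097,0],
])

```text
clock: 11.25
position: [0.4357, -0.073, 0.0177]
eef_rot: [0.172, 2.969, -0.005]
force: [0.7, -0.0, 0.6]
grip_width: -0.007
grip_force: 0.0
```

Run:
```python
from h import *
s=st(); print(s["position"],s["force"],s["grip_width"])
for a,l in((.22,10),(.195,14),(.17,18),(.145,22),(.12,26),(.10,30)): rel(rp(a,0,.018),ori(-6.5,l))
```

```text
[ 0.4356771  -0.07303002  0.01773079] [ 0.70707656 -0.00270625  0.61911272] -0.006595132842111259
[0.004, -0.004, -0.002] [-0.0306, -0.0014, 0.0049]
[0.004, -0.049, -0.002] [-0.0553, -0.0014, 0.0091]
[0.004, -0.093, -0.002] [-0.0799, -0.0013, 0.0133]
[0.004, -0.138, -0.002] [-0.1045, -0.0013, 0.0174]
[0.004, -0.182, -0.002] [-0.1292, -0.0012, 0.0216]
[0.004, -0.226, -0.002] [-0.1489, -0.0012, 0.025]
```

Request:
move_arm([
  [0,0,0,-0.015,0,0.0025,0],
  [0,0,0,-0.027,0,0.0045,0],
  [0,-0.02,0,-0.038,0,0.0063,0],
  [0,-0.04,0,-0.049,0,0.008,0],
  [0,-0.06,0,-0.06,0,0.01,0],
  [0,-0.08,0,-0.071,0,0.0118,0],
  [0,-0.1,0,-0.082,0,0.0137,0],
  [0,-0.12,0,-0.093,0,0.0155,0],
  [0,-0.14,0,-0.104,0,0.0174,0],
  [0,-0.16,0,-0.115,0,0.0192,0],
  [0,-0.18,0,-0.126,0,0.021,0],
  [0,-0.2,0,-0.136,0,0.0227,0],
])

```text
clock: 12.25
position: [0.5743, -0.0894, 0.0216]
eef_rot: [0.151, 2.65, -0.033]
force: [-2.5, 0.9, -0.2]
grip_width: -0.002
grip_force: 1.0
```

Run:
```python
from fr import *
s=st(); p=s["position"]; print(p,s["force"],-(p-FACE)@XR); front()
for a,l in((.10,30),(.08,33),(.07,34),(.06,35)): rel(rp(a,0,.018),ori(-6.5,l))
```

```text
[ 0.57427646 -0.0893525   0.02157313] [-2.50416936  0.85074998 -0.16112156] 0.11143605291311032
{52: 18, 56: 37, 60: 38, 64: 23}
[0.002, -0.021, -0.001] [-0.0077, -0.0008, 0.0078]
[0.002, -0.055, -0.001] [-0.0253, -0.0007, 0.0172]
[0.001, -0.066, -0.001] [-0.0341, -0.0007, 0.0219]
[0.001, -0.077, -0.001] [-0.043, -0.0007, 0.0266]
```

Request:
move_arm([
  [0,-0.02,0,-0.008,0,0.007,0],
  [0,-0.04,0,-0.017,0,0.0125,0],
  [0,-0.055,0,-0.025,0,0.017,0],
  [0,-0.066,0,-0.034,0,0.022,0],
  [0,-0.077,0,-0.039,0,0.0245,0],
  [0,-0.077,0,-0.043,0,0.0266,0],
  [0,-0.077,0,-0.045,0,0.0278,0],
  [0,-0.077,0,-0.045,0,0.0278,0],
])

```text
clock: 12.97
position: [0.626, -0.0951, 0.0155]
eef_rot: [0.147, 2.533, -0.04]
force: [-0.4, -0.6, -0.5]
grip_width: 0.0
grip_force: 0.0
```

Run:
```python
from fr import *
s=st(); p=s["position"]; print(p,s["force"],-(p-FACE)@XR); front()
for a in(.055,.05): rel(rp(a,0,.018),ori(-6.5,35))
```

```text
[ 0.62600281 -0.09512184  0.01547135] [-0.44640158 -0.63356398 -0.51865617] 0.05938910655033638
{4: 17, 8: 22, 12: 47}
[0.002, -0.004, -0.002] [-0.0052, -0.001, 0.0005]
[0.002, -0.004, -0.002] [-0.0093, -0.001, 0.0034]
```

Request:
move_arm([
  [0,0,0,-0.002,0,0.0015,0],
  [0,0,0,-0.004,0,0.003,0],
  [0,0,0,-0.006,0,0.0042,0],
  [0,0,0,-0.007,0,0.005,0],
  [0,0,0,-0.007,0,0.005,0],
])

```text
clock: 13.43
position: [0.6322, -0.0955, 0.0138]
eef_rot: [0.146, 2.538, -0.038]
force: [-15.9, 1.0, -0.7]
grip_width: 0.003
grip_force: 6.6
```

Run:
```python
from fr import *
s=st(); p=s["position"]; print(p,s["force"],-(p-FACE)@XR); front()
```

```text
[ 0.63221368 -0.09552872  0.01378807] [-15.88193972   0.97795587  -0.66014862] 0.053172097536310324
{0: 26, 4: 23, 8: 32}
```

The 16 N reaction means the drawer is shut, with its front at 0–12 mm. Back away.

Request:
move_arm([
  [0,0,0,0.015,0,-0.01,0],
  [0,0,0,0.035,0,-0.025,0],
  [0,0,0,0.06,0,-0.045,0],
  [0,0,0,0.07,0,-0.08,0],
  [0,0,0,0.07,0,-0.11,0],
  [0,0,0,0.07,0,-0.11,0],
  [0,0,0,0.07,0,-0.11,0],
  [0,0,0,0.07,0,-0.11,0],
])

```text
clock: 14.15
position: [0.5162, -0.0829, 0.0662]
eef_rot: [0.147, 2.533, -0.04]
force: [0.1, -0.2, -0.4]
grip_width: -0.002
grip_force: 0.0
```

Run:
```python
from fr import *
s=st(); print(s["position"],s["force"]); i=front(); cv2.imwrite("pics/end.png",i[:,:,::-1])
```

```text
[ 0.51615    -0.08288009  0.06618379] [ 0.13643092 -0.17358937 -0.35839668]
{0: 23, 4: 29, 8: 31}
```

View pics/end.png

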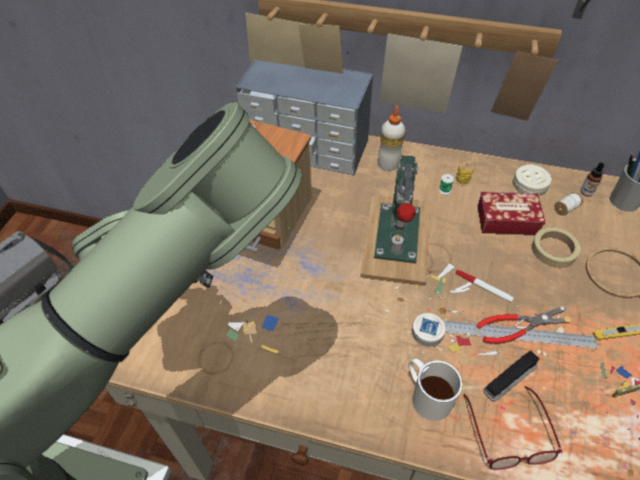

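The tin and mug are in place, but the arm hides the jar. I'll swing left to clear the view and check it.

Request:
move_arm([
  [0,0,0,0,0.04,-0.02,0],
  [0,0,0,0,0.08,-0.04,0],
  [0,0,0,0,0.12,-0.06,0],
  [0,0,0,0,0.16,-0.07,0],
  [0,0,0,0,0.2,-0.07,0],
  [0,0,0,0,0.24,-0.07,0],
  [0,0,0,0,0.28,-0.07,0],
  [0,0,0,0,0.28,-0.07,0],
  [0,0,0,0,0.28,-0.07,0],
  [0,0,0,0,0.28,-0.07,0],
])

```text
clock: 15.03
position: [0.5077, 0.2018, 0.1246]
eef_rot: [0.144, 2.534, -0.038]
force: [0.1, -0.7, 0.6]
grip_width: 0.0
grip_force: 0.0
```

Run:
```python
from fr import *
i=front(); s=st(); print(s["position"],s["force"],abs(s["joint_vel"]).max())
cv2.imwrite("pics/end2.png",i[60:320,130:400,::-1])
i,w,f=grab("top"); m=(w[...,2]>.3)&(w[...,2]<.33)&(w[...,0]>.6)&(w[...,0]<.78)&(abs(w[...,1]+.13)<.08); print(m.sum(),np.nanmean(w[m],0))
```

```text
{0: 44, 4: 50, 8: 62}
[0.50793572 0.20016804 0.1245091 ] [ 0.52518121  0.2533367  -0.13405096] 0.04325481124169836
700 [ 0.69379568 -0.13194636  0.31282046]
```

View pics/end2.png

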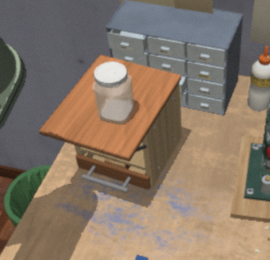

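The drawer is shut (handle at crop (105,180)), the jar hasn't moved, and the arm is clear.

```bash
python3 -c "
from plant import job
print(job.sign_off())"
```

```text
the job is handed in; nothing more can be done
None
```

I pulled the drawer out to its stop, laid the sanding block flat inside and pushed the drawer shut. The jar, mug and tin look unmoved in the last pictures. I handed the job in at about 15 s on the robot's clock; sign-off returned no verdict.

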